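# Put away the probe rack and the tip box at a probe station

## Task

Clear the lidded tip box from under the two hooks first: set it on its twin so that the recesses in its base lock over the lugs on the twin's lid and it sits flush, and only then let it go. Then lift the probe rack out of its parking stand and hang its top bar in both hooks at once, both ends fully down in the hooks before you release it, so that it hangs freely and still. Leave the twin box and the other things on the platen where they stand.

Things in the scene. Friction and masses are not known exactly. Their poses are not given: they have to be found in the camera images.
- rack: Loose ladder-like aluminium probe rack, 0.25-0.45 kg, 200 mm wide (y), 10 mm thick (x). Origin: middle of the top bar, on its axis; z up. Top bar: round, 10 mm diameter, along y, end discs 20 mm diameter, 6 mm thick. Square 10 mm side rails at y = +-55 mm, bottom bar (120 mm wide) with underside 135 mm below the origin; four black rods between. Stands upright in the stand.
- rack_tab (a point): Grip point on the rack's flat tab, on its middle, 29 mm from the top bar axis. The tab (30 mm wide along y, 10 mm thick) rises from the middle of the bar to 42 mm from its axis, leaning 30 degrees from vertical to the rack's -x: direction (-0.5, 0, 0.866) in the rack's frame. Site axes as the rack. Fingers on its two flat faces lean 30 degrees.
- rack_left (a point): Point on the axis of the rack top bar at rack y = +75 mm, meant for a hook (free bar from 60 to 94 mm, between rail and end disc).
- rack_right (a point): The same at rack y = -75 mm.
- hanger: Fixed. Origin on the platen plumb below the middle between the hooks; z up, y from right to left hook, -x its front (to the robot). Posts of 14 mm diameter at x 55, y +-75 mm; foot x 40 to 100, y +-110, z to 12 mm. A lamp bar above and behind (x 20 to 60, y +-120, z 253 to 281 mm) leaves no room for an upright gripper over the hooks.
- hook_left (a point): Where the bar's axis lies when seated in the hook at hanger y = +75 mm: 178 mm up. Axes as the hanger. Hook: 8 mm wire from the post to the front, a trough open upwards, flat bottom 20 mm (wire axis), both sides rising at 63 degrees to wire tops 22 mm above this point, 24 mm before and behind it. The bar can seat up to 5 mm before or behind.
- hook_right (a point): The same for the hook at hanger y = -75 mm.
- stand: Fixed parking stand. Origin: centre of its underside. Plate 70 x 150 x 6 mm (x, y, z); at y = +-38 mm slots 14 mm wide (x) between white walls 10 mm thick, 30 mm long, up to z = 34 mm. The rack's bottom bar stands in them on the plate (top bar axis at z = 141 mm), yaw alike, and lifts straight up out. Left or right of the robot, with the lower box on the other side.
- box: Loose lidded tip box under the hooks, between the posts; 0.2-0.38 kg, grey, aluminium lid, 84 x 60 mm (x, y), flat sides, lid top at z = 56 mm. Origin: centre of underside, z up. Two lid lugs at x = +-24 mm, y = 0: 16 mm diameter, 6 mm high, tapered to 11 mm. Base recesses at the same x, y: 19 mm diameter, 10 mm deep. It blocks the hanging rack.
- lower_box: Twin of the box (same shape, sizes and origin), 0.6 kg, loose, in the open on the platen. Its yaw is within 0.4 rad. The box stacks on it with long sides parallel (either way round): its origin then lies 56 mm above this one's.
- micropositioner: Bystander, 1.5 kg, between robot and hanger: black block 56 x 135 x 46 mm with a black cylinder of 52 mm diameter on it along y (top at z = 96 mm); aluminium knob of 26 mm diameter at y = -45 mm up to z = 126 mm, another on the +y end out to y = 100 mm. Origin: centre of the underside.
- objective: Bystander: loose steel microscope objective standing upright beside the hanger, 32 mm diameter, 56 mm high. Origin: centre of the underside.
- jar: Bystander: loose small amber jar, 34 mm diameter, 55 mm high, at the other side of the hanger. Origin: centre of the underside.

How it is judged:
On the way, in this order (a step that is already met when the one before it is completed fails the run):
1. the tip box sits locked and flush on its twin while still held (z of box in the frame of lower_box between 0.053 and 0.0595 m and horizontal distance between box and lower_box below 0.005 m and angle between box's own z axis and vertical below 0.06 rad and angle between the x axis of box and the x axis of lower_box, either way round below 0.12 rad and contact force between the fingers and box above 0.3 N), for 0.1 s.
2. both ends of the rack top bar are down in the hooks while the rack is still held (z of rack_left in the frame of hook_left between -0.005 and 0.0045 m and x of rack_left in the frame of hook_left between -0.01 and 0.01 m and z of rack_right in the frame of hook_left between -0.005 and 0.0045 m and x of rack_right in the frame of hook_left between -0.01 and 0.01 m and y of rack in the frame of hanger between -0.015 and 0.015 m and contact force between the fingers and rack above 0.3 N), for 0.1 s.
At the end, for the whole second after the job is handed in: Box on its twin: 53 to 59.5 mm above it, 5 mm sideways, level 0.06 rad, parallel 0.12 rad. Rack on both hooks: both bar points -5 to +4.5 mm from seated height, within 10 mm along hanger x; middle within 15 mm along y; upright 0.2 rad. All at rest (under 20 mm/s, rack turning under 0.3 rad/s) (z of box in the frame of lower_box between 0.053 and 0.0595 m and horizontal distance between box and lower_box below 0.005 m and angle between box's own z axis and vertical below 0.06 rad and angle between the x axis of box and the x axis of lower_box, either way round below 0.12 rad and z of rack_left in the frame of hook_left between -0.005 and 0.0045 m and x of rack_left in the frame of hook_left between -0.01 and 0.01 m and z of rack_right in the frame of hook_left between -0.005 and 0.0045 m and x of rack_right in the frame of hook_left between -0.01 and 0.01 m and y of rack in the frame of hanger between -0.015 and 0.015 m and angle between rack's own z axis and vertical below 0.2 rad and linear speed of each of box, lower_box, rack below 0.02 m/s and angular speed of rack below 0.3 rad/s); the robot touches nothing.
It fails at once if the micropositioner is shifted by more than 20 mm or tipped (distance of micropositioner from where it was at the start of the episode above 0.02 m or angle between micropositioner's own z axis and vertical above 0.3 rad).
It fails at once if the objective is shifted by more than 20 mm or tipped (distance of objective from where it was at the start of the episode above 0.02 m or angle between objective's own z axis and vertical above 0.3 rad).
It fails at once if the jar is shifted by more than 20 mm or tipped (distance of jar from where it was at the start of the episode above 0.02 m or angle between jar's own z axis and vertical above 0.3 rad).
It fails at once if the lower box is shoved by more than 30 mm (distance of lower_box from where it was at the start of the episode above 0.03 m).
It also fails if it takes over 64 s, if anything falls off the work surface, if the arm or the gripper's body presses on something with over 40 N, if the wrist force passes 120 N, or if a joint passes its speed limit or range.

## Robot

A 6-joint arm with a two-finger parallel gripper is mounted at the origin on the work surface. World frame = base frame: x ahead of the robot, y to its left, z up, the work surface at z = 0. Lengths are in m, angles in rad, forces in N, time in s.
With the tool pointing down it reaches from about 0.3 to 0.75 m from the base axis. Payload 8.5 kg.
Tool frame: the origin (TCP) lies at the very end of the fingers, on their centre line; the grasp point (between the pads) lies 19 mm behind it; z points along the fingers, y is the direction in which the jaws open and shut (so a half turn about z gives the same grasp; the last joint's range is limited). The gripper opens to 85 mm and grips with 20 to 120 N. Pads are 22 mm wide; open, the fingers measure 114 mm over their backs; the gripper's body (76 mm by 85 mm) begins 54 mm behind the grasp point. The pads swing forward as they close: fully open they stand 13 mm farther back than shut.
Start: joints at [0.956, 0.381, 1.297, -0, 1.464, -0.215], TCP at [0.214, 0.507, 0.231] pointing down, gripper open.
Joint ranges: [-3.11, 3.11], [-0.89, 2.33], [0.22, 2.48], [-1.42, 4.56], [0.17, 2.85], [-2.88, 2.88]. Speed limits (rad/s): [2.39, 2.39, 3.14, 3.14, 3.14, 3.14].

## Interface

Orientations are given as [roll, pitch, yaw] about the fixed x, y, z axes, in that order (R = Rz(yaw) Ry(pitch) Rx(roll)).
In Python, from station import robot gives the robot as it stands.
- The arm moves only by the shell command python3 -m pendant 'ROWS' [FORCE]. ROWS is JSON, a list that holds one entry, the list of rows, each a list of 7 numbers: the closure, from -1 (fully open) to 1 (shut), then the shift along the tool's x, y, z normalised to -1 to 1, where 1 is 5 cm, then the turn, a rotation vector about the tool's x, y, z normalised to -1 to 1, where 1 is 10 degrees. A call has 1 to 10 rows; each row shifts and turns the pose as measured when the row begins, along the tool's axes as they then stand; what a row does not reach is not made up. A row lasts 1/8 s, in which the tool goes at most 62.5 mm and 10.7 degrees, less where a joint would pass 70% of its speed; a pose out of reach is approached as far as the arm can. A call with a number of a shift or a turn outside -1 to 1 is refused whole. A call with a gripper value outside its range is refused whole. The fingers move at their own pace and stop on an object; FORCE is the grip in N (left out, the last holds). Time passes only in rows, so rows that do not move let the fingers close. It gives the time, the measured TCP pose, the force and the opening at its end, in the units of the state.
- robot.observe(): the state, without advancing time (a new reading comes with each control period).
- robot.camera(name): name is "scene" or "side" or "wrist"; returns a dict with "pixels" (480x640x3 uint8, red, green, blue), "depth" (480x640 float32, m along the optical axis (not along the pixel's ray), 0 where there is no reading), "fx", "fy", "cx", "cy" (pixels), "R" (3x3) and "t" (3): a world point X has camera coordinates R X + t; the wrist camera has in their place "T_tool_cam" (4x4, takes a point from camera to tool coordinates, whose origin is the TCP and whose axes are the flange's). Camera axes: x right, y down, z forward; pixel columns grow to the right and rows downward; lengths in m; the calibration is good to about 2 mm. A picture is of the moment at which its call begins: read the wrist's pose just before it.
- robot.close_job(): hands the job in, once; it reports no verdict.
Trained networks look in a picture, given as the dict that the camera call returned (one of the last four; its "shot" number tells which), for a name from the list of things; names that differ only in an ending like _2 or _b are one class to them, and where a whole thing is asked for, a point or a joint stands for the part that bears it (a point fixed in the world has none). Each returns a list of dicts, best first, with "confidence" (0 to 1); they miss things now and then, are a little off and sometimes report something else, mostly with a low value. They report only what shows in the picture. A call takes as long as a camera call.
- robot.look_for(picture, query): "box" ([left, top, right, bottom] in pixels, round what is visible of it).
The state is a dict: "time": time; "joint_positions": joint angles; "joint_vel": joint speeds; "tau": joint torques, N m; "tcp_pos": TCP position; "tool_rot": TCP orientation; "contact_force": force on the tool from outside, world axes, zero at the start; "ft_torque": the same for the moment, N m; "grip_width": finger opening in m.
Only numpy, scipy, OpenCV 4.12 (cv2) and the standard library are available. Lean on these libraries where they do the work, as an engineer would, in place of code of your own. Each camera call takes 0.05 s, during which the arm holds its last target. There are 200 camera calls.

## Working session

There is one attempt and no reset: what is moved stays moved. The work goes in short steps, Python scripts to look and compute and a shell command to move; the robot and the scene stay as the last step left them, time stands still between calls to the robot, and variables do not carry over. Pictures are saved under pics/ and viewed, about 8 in all and at most 12, crops included, and the job is handed in when it is done.

```bash
ls; mkdir -p pics; cat > h.py <<'E'
import numpy as np, cv2
from scipy.spatial.transform import Rotation as Ro
from station import robot
def tool():
    s=robot.observe(); T=np.eye(4); T[:3,:3]=Ro.from_euler('xyz',s['tool_rot']).as_matrix(); T[:3,3]=s['tcp_pos']; return T
def cloud(n):
    """picture and world point per pixel (nan where none)"""
    W=tool(); p=robot.camera(n); d=p['depth'].astype(float); v,u=np.mgrid[:480,:640]
    P=np.stack([(u-p['cx'])/p['fx']*d,(v-p['cy'])/p['fy']*d,d],-1)
    if n=='wrist': M=W@p['T_tool_cam']; X=P@M[:3,:3].T+M[:3,3]
    else: X=(P-np.asarray(p['t']))@np.asarray(p['R'])
    X[d<=0]=np.nan; return p,X
def save(p,f): cv2.imwrite('pics/'+f,p['pixels'][:,:,::-1])
def go(pos,rpy):
    """remaining shift/turn in row units (sum over rows), tool axes"""
    T=tool(); R=T[:3,:3]; d=R.T@(np.array(pos)-T[:3,3])
    w=Ro.from_matrix(R.T@Ro.from_euler('xyz',rpy).as_matrix()).as_rotvec()
    print('shift/5cm',np.round(d/.05,2),'turn/10deg',np.round(np.degrees(w)/10,2))
E
python3 - <<'E'
from h import *
print(robot.observe())
for c in('scene','side'):
    p,X=cloud(c); save(p,c+'1.png'); np.save(c+'.npy',X)
    print(c,p['R'],p['t'])
    for n in('rack','hanger','stand','box','lower_box','micropositioner','objective','jar'):
        r=robot.look_for(p,n)
        for q in r[:3]:
            a,b,e,f=map(int,q['box']); print(n,round(q['confidence'],2),[a,b,e,f],np.round(np.nanmedian(X[(b+f)//2-4:(b+f)//2+4,(a+e)//2-4:(a+e)//2+4].reshape(-1,3),0),3))
E
```

```text
pics
{'time': 0.0, 'joint_positions': array([ 9.55708677e-01,  3.81217407e-01,  1.29827614e+00, -3.60557044e-05,
        1.46360719e+00, -2.15315113e-01]), 'joint_vel': array([-0.00036808, -0.00093631, -0.00065811,  0.00092241, -0.0009728 ,
        0.00100224]), 'tau': array([ 2.49130435e-04, -4.48449111e+01, -2.31273258e+01, -2.32157463e-04,
        4.90624530e-03,  1.11353793e-05]), 'tcp_pos': array([0.21390548, 0.50637265, 0.2306951 ]), 'tool_rot': array([-3.14011174e+00, -2.87194297e-04,  2.74182379e+00]), 'contact_force': array([-0.81437055, -0.07998917,  1.41839721]), 'ft_torque': array([ 0.00016259, -0.05113107, -0.00272058]), 'grip_width': 0.08526399580680752}
scene [[ 0.88571931  0.4640933  -0.01089553]
 [ 0.29164135 -0.57454977 -0.76474694]
 [-0.36117396  0.67417354 -0.64423862]] [-0.53608929 -0.06633997  1.36664311]
rack 0.93 [286, 144, 335, 225] [0.461 0.251 0.083]
hanger 0.92 [277, 172, 383, 373] [0.591 0.082 0.   ]
hanger 0.26 [212, 215, 266, 297] [ 0.445 -0.036  0.083]
stand 0.77 [287, 192, 331, 231] [0.466 0.214 0.033]
box 0.65 [285, 274, 338, 330] [ 0.623 -0.066  0.0
[... 525 characters left out ...]
7054233 0.16203231 1.08257507]
rack 0.65 [340, 267, 373, 408] [0.462 0.278 0.12 ]
hanger 0.66 [225, 125, 311, 305] [ 0.674 -0.118  0.105]
hanger 0.62 [361, 200, 405, 238] [ 0.447 -0.254  0.045]
hanger 0.23 [343, 270, 376, 409] [0.461 0.202 0.06 ]
stand 0.8 [324, 349, 376, 425] [0.465 0.304 0.052]
stand 0.72 [275, 220, 287, 237] [ 0.67  -0.194  0.033]
box 0.61 [266, 247, 315, 292] [ 0.614 -0.007  0.046]
lower_box 0.61 [361, 202, 405, 236] [ 0.447 -0.254  0.045]
micropositioner 0.86 [370, 227, 407, 318] [0.425 0.047 0.094]
micropositioner 0.54 [361, 201, 404, 238] [ 0.449 -0.254  0.044]
objective 0.67 [278, 216, 287, 238] [ 0.669 -0.196  0.033]
jar 0.57 [216, 290, 239, 320] [0.702 0.125 0.042]
```

View pics/scene1.png

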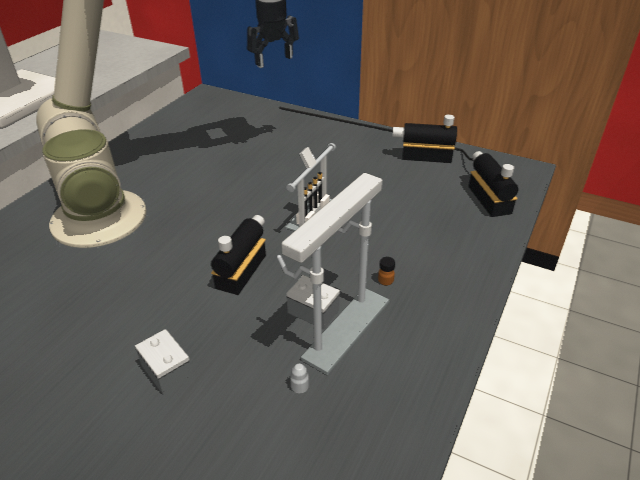

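View pics/side1.png

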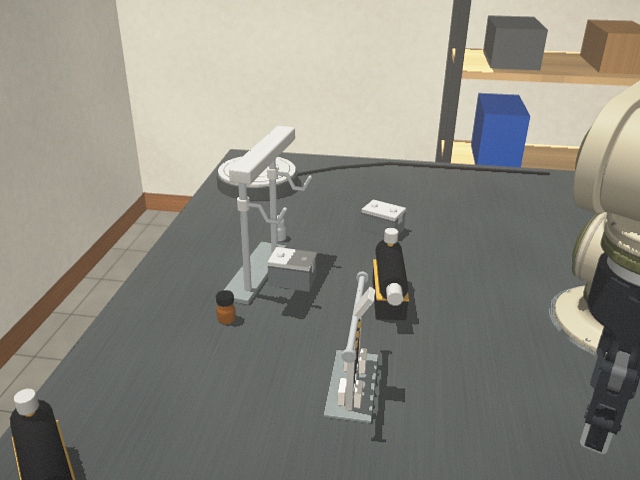

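```bash
python3 - <<'E'
from h import *
S=[np.load(c+'.npy').reshape(-1,3) for c in('scene','side')]
def rect(n,lo,hi,P):
    m=np.all((P>lo)&(P<hi),1); q=P[m]
    if len(q)<8: print(n,'few',len(q)); return
    r=cv2.minAreaRect((q[:,:2]*1000).astype(np.float32)); print(n,len(q),'mean',q.mean(0).round(4),'rect',np.round(r[0],1),np.round(r[1],1),round(r[2],1), 'min',q.min(0).round(3),'max',q.max(0).round(3))
for i,P in enumerate(S):
    print('cam',i)
    rect('box',[.54,-.14,.05],[.70,.06,.066],P)
    rect('lower',[.38,-.36,.05],[.54,-.2,.066],P)
    rect('rackbar',[.38,.12,.13],[.55,.40,.155],P)
    rect('racktab',[.38,.12,.16],[.55,.40,.2],P)
    rect('rackall',[.38,.12,.04],[.55,.40,.2],P)
    rect('lamp',[.5,-.3,.245],[.8,.3,.29],P)
    rect('hooks',[.5,-.3,.165],[.8,.3,.215],P)
    rect('foot',[.5,-.3,.009],[.8,.3,.015],P)
    rect('micro',[.33,-.18,.05],[.52,.1,.13],P)
    rect('knob',[.33,-.18,.11],[.52,.1,.14],P)
E
```

```text
cam 0
box 925 mean [ 0.6197 -0.0419  0.0568] rect [627.8 -46. ] [160.2 118.7] 82.1 min [ 0.569 -0.133  0.05 ] max [0.697 0.025 0.066]
lower 1414 mean [ 0.4497 -0.2896  0.0567] rect [ 446.8 -287.2] [60.9 87.6] 67.5 min [ 0.397 -0.332  0.05 ] max [ 0.497 -0.244  0.065]
rackbar 379 mean [0.4653 0.2351 0.1444] rect [461.  242.2] [203.6  24.7] 89.6 min [0.449 0.14  0.13 ] max [0.474 0.344 0.155]
racktab 126 mean [0.4502 0.2398 0.1709] rect [448.9 242.8] [22.2 37.3] 1.3 min [0.438 0.224 0.16 ] max [0.46  0.261 0.182]
rackall 1254 mean [0.4637 0.2371 0.1113] rect [455.6 242.2] [203.6  35.5] 89.6 min [0.438 0.14  0.04 ] max [0.474 0.344 0.182]
lamp 3216 mean [ 0.6687 -0.0666  0.2768] rect [665.9 -49. ] [241.5  42.4] 82.2 min [ 0.629 -0.17   0.245] max [0.7   0.071 0.285]
hooks 808 mean [ 0.6605 -0.0652  0.1912] rect [652.8 -44.2] [172.  94.] 76.9 min [ 0.589 -0.137  0.165] max [0.701 0.035 0.215]
foot 2552 mean [ 0.6938 -0.0612  0.0125] rect [648.9 -47.3] [340.7 154.9] 81.9 min [ 0.569 -0.223  0.009] max [0.739 0.114 0.015]
micro 1729 mean [ 0.4295 -0.0183  0.0873] rect [419.6   9.7] [ 56.2 
[... 781 characters left out ...]
] 89.5 min [0.44  0.143 0.04 ] max [0.476 0.347 0.182]
lamp 1780 mean [ 0.6633 -0.0166  0.2757] rect [665.3 -44.1] [242.3  41.4] 81.8 min [ 0.631 -0.164  0.256] max [0.702 0.076 0.283]
hooks 893 mean [ 0.6572 -0.0335  0.1888] rect [644.8 -43.2] [176.   92.2] 81.8 min [ 0.589 -0.135  0.165] max [0.702 0.042 0.215]
foot 1392 mean [ 0.6888 -0.0301  0.0123] rect [650.2 -29.7] [332.6 156.6] 82.2 min [ 0.571 -0.199  0.009] max [0.737 0.129 0.015]
micro 1813 mean [0.4198 0.0234 0.0887] rect [419.6  12.2] [ 55.7 174.6] 6.6 min [ 0.387 -0.073  0.05 ] max [0.455 0.099 0.129]
knob 167 mean [ 0.4251 -0.0424  0.1214] rect [425.1 -46.4] [25.2 25.5] 7.1 min [ 0.413 -0.058  0.11 ] max [ 0.438 -0.033  0.129]
```

Scene: rack in its stand around (310,190), hanger (335,270) with the box under it, lower box at (162,355). The positions from the two cameras agree to a few mm. Next I check the box pose and the wrist camera mount.

```bash
python3 - <<'E'
from h import *
p=robot.camera('wrist'); print(np.round(p['T_tool_cam'],3),p['fx'])
S=[np.load(c+'.npy').reshape(-1,3) for c in('scene','side')]
o=np.array([.626,-.041]); c,s=np.cos(-.14),np.sin(-.14); H=np.array([[c,s],[-s,c]])
for P in S:
    L=np.c_[(P[:,:2]-o)@H.T,P[:,2]]
    for n,lo,hi in(('boxtop',[-.09,-.055,.050],[.045,.055,.059]),('lugs',[-.09,-.055,.0595],[.045,.055,.066]),('hook tips',[-.05,-.12,.18],[-.01,.12,.21]),('post',[.04,-.12,.1],[.07,.12,.15]),('foot',[.02,-.16,.010],[.12,.16,.0145])):
        q=L[np.all((L>lo)&(L<hi),1)]
        if len(q)<8: print(n,len(q)); continue
        r=cv2.minAreaRect((q[:,:2]*1000).astype(np.float32)); print(n,len(q),q.mean(0).round(4),np.round(r[0],1),np.round(r[1],1),round(r[2],1),q.min(0).round(3),q.max(0).round(3))
go([.40,-.27,.30],[np.pi,0,2.742])
E
```

```text
[[ 0.    -0.945 -0.326  0.085]
 [ 1.     0.     0.    -0.001]
 [-0.    -0.326  0.945 -0.143]
 [ 0.     0.     0.     1.   ]] 428.9475834293888
boxtop 723 [-0.0122 -0.0021  0.056 ] [-12.7   1.5] [86.5 65.8] 4.9 [-0.057 -0.031  0.05 ] [0.032 0.035 0.059]
lugs 87 [-0.0136  0.0007  0.0616] [-11.4  -0. ] [77.  46.1] 14.2 [-0.051 -0.029  0.06 ] [0.025 0.03  0.065]
hook tips 65 [-0.0188 -0.0777  0.1907] [-19.3 -77. ] [15.1  8.8] 6.4 [-0.027 -0.081  0.181] [-0.012 -0.072  0.202]
post 307 [ 0.057  -0.0091  0.1255] [55.6 -3.3] [ 13.7 162.3] 0.3 [ 0.048 -0.084  0.1  ] [0.063 0.078 0.15 ]
foot 2206 [ 0.0716 -0.0088  0.0125] [63.2 -1. ] [317.4  75.5] 89.9 [ 0.025 -0.16   0.01 ] [0.101 0.158 0.014]
boxtop 724 [-0.014   0.0086  0.0559] [-12.9   2.9] [86.7 68.7] 2.2 [-0.057 -0.033  0.05 ] [0.031 0.038 0.059]
lugs 56 [-0.0126  0.0057  0.0614] [-10.5   8.6] [66.7 36.3] 24.3 [-0.046 -0.02   0.06 ] [0.017 0.039 0.065]
hook tips 94 [-0.0205  0.0087  0.1907] [-19.2   1.1] [160.7  16. ] 89.8 [-0.027 -0.079  0.18 ] [-0.011  0.081  0.201]
post 330 [0.0532 0.0125 0.1248] [54.6  2.6] [ 15.5 164.1] 0.3 [ 0.046 -0.079  0.1  ] [0.062 0.085 0.15 ]
foot 1134 [0.0697 0.0117 0.0123] [61.1  3.6] [ 79.3 308.7] 0.2 [ 0.021 -0.151  0.01 ] [0.101 0.158 0.014]
shift/5cm [ -9.47 -12.86  -1.37] turn/10deg [-0. -0. -0.]
```

```bash
python3 -m pendant '[[[-1,-0.72,-0.98,-0.1,0,0,0],[-1,-0.72,-0.98,-0.1,0,0,0],[-1,-0.72,-0.98,-0.1,0,0,0],[-1,-0.72,-0.98,-0.1,0,0,0],[-1,-0.72,-0.98,-0.1,0,0,0],[-1,-0.72,-0.98,-0.1,0,0,0],[-1,-0.72,-0.98,-0.1,0,0,0],[-1,-0.72,-0.98,-0.1,0,0,0],[-1,-0.72,-0.98,-0.1,0,0,0],[-1,-0.72,-0.98,-0.1,0,0,0]]]'; python3 -c "
from h import *
go([.40,-.27,.30],[np.pi,0,2.742])"
```

```text
time: 2.2
tcp_pos: [0.3579, -0.0973, 0.2839]
tool_rot: [3.14, 0.008, 2.749]
contact_force: [1.0, 0.1, -0.3]
grip_width: 0.0856
shift/5cm [-2.1  -2.87 -0.31] turn/10deg [0.01 0.05 0.04]
```

```bash
python3 -m pendant '[[[-1,-0.7,-0.95,-0.1,0,0,0],[-1,-0.7,-0.95,-0.1,0,0,0],[-1,-0.7,-0.95,-0.1,0,0,0],[-1,0,0,0,0,0,0],[-1,0,0,0,0,0,0]]]'; python3 - <<'E'
from h import *
p,X=cloud('wrist'); save(p,'w_low.png'); P=X.reshape(-1,3)
for r in robot.look_for(p,'lower_box')[:2]: print(r)
for lo,hi in((.050,.0585),(.0600,.066)):
    q=P[np.all((P>[.37,-.37,lo])&(P<[.53,-.2,hi]),1)]
    r=cv2.minAreaRect((q[:,:2]*1000).astype(np.float32)); print(len(q),q.mean(0).round(4),r)
np.save('wlow.npy',X)
m=(X[...,2]>.0595)&(X[...,2]<.068)
n,l,st,ce=cv2.connectedComponentsWithStats(m.astype(np.uint8))
for i in range(1,n):
    if st[i,4]>30: print(st[i],X[l==i].mean(0).round(4))
go([.57,-.13,.30],[np.pi,0.35,3.07])
E
```

```text
time: 2.82
tcp_pos: [0.4001, -0.2787, 0.2998]
tool_rot: [3.139, 0.009, 2.743]
contact_force: [0.5, 0.2, 0.0]
grip_width: 0.0853
{'box': [295.6, 184.3, 360.0, 279.3], 'confidence': 0.83}
{'box': [493.9, 318.4, 639.5, 428.4], 'confidence': 0.67}
5013 [ 0.4438 -0.2861  0.056 ] ((445.5718688964844, -286.8124084472656), (60.19172668457031, 86.82538604736328), 67.77570343017578)
315 [ 0.4443 -0.2862  0.0617] ((446.032470703125, -286.43353271484375), (14.409320831298828, 62.686588287353516), 67.3470458984375)
[538 101  22  55 247] [ 0.4255 -0.0744  0.0639]
[320 207  16  16 183] [ 0.4236 -0.2778  0.0615]
[320 255  16  16 162] [ 0.4679 -0.296   0.0616]
[615 266  16  14 159] [ 0.5881 -0.0364  0.0616]
[620 309  15  12 146] [ 0.6358 -0.04    0.0616]
[544 361  15  14  88] [ 0.6642 -0.1259  0.0639]
shift/5cm [-1.98  4.05  0.03] turn/10deg [-0.32 -1.93 -1.85]
```

View pics/w_low.png

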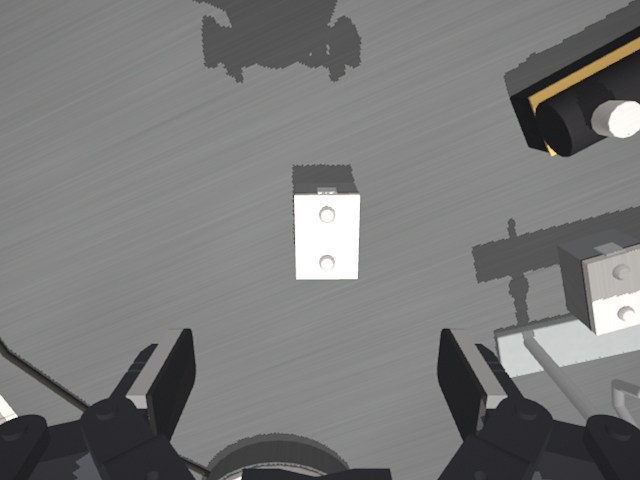

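Both boxes show in this wrist view: the lower lid with lugs at (327,214) and (327,262), the hanger box at right with lugs near (622,271) and (626,314). I use those lug positions for the grasp.

```bash
python3 -m pendant '[[[-1,0,0,0,-0.11,-0.64,-0.62],[-1,0,0,0,-0.11,-0.65,-0.62],[-1,0,0,0,-0.1,-0.65,-0.62],[-1,0,0,0,0,0,0]]]'; python3 -c "
from h import *
go([.51,-.0355,.28],[np.pi,0.35,3.067])"
```

```text
time: 3.42
tcp_pos: [0.4005, -0.273, 0.3012]
tool_rot: [-3.136, 0.362, 3.088]
contact_force: [0.1, -0.1, 0.1]
grip_width: 0.0851
shift/5cm [-1.65  4.87  1.05] turn/10deg [0.01 0.07 0.11]
```

```bash
python3 -m pendant '[[[-1,-0.33,0.96,0.2,0,0.07,0.1],[-1,-0.33,0.96,0.2,0,0,0],[-1,-0.33,0.96,0.2,0,0,0],[-1,-0.33,0.96,0.2,0,0,0],[-1,-0.33,0.96,0.2,0,0,0],[-1,0,0,0,0,0,0]]]'; python3 -c "
from h import *
go([.5746,-.0355,.127],[np.pi,0.35,3.067])"
```

```text
time: 4.18
tcp_pos: [0.5164, -0.0302, 0.2842]
tool_rot: [-3.139, 0.345, 3.058]
contact_force: [-0.2, -0.6, -0.1]
grip_width: 0.0854
shift/5cm [-0.04 -0.    3.35] turn/10deg [-0.03 -0.03 -0.05]
```

```bash
python3 -m pendant '[[[-1,0,0,0.85,0,0,-0.05],[-1,0,0,0.85,0,0,0],[-1,0,0,0.85,0,0,0],[-1,0,0,0.8,0,0,0],[-1,0,0,0,0,0,0]]]'; python3 -c "
from h import *
p,X=cloud('wrist');save(p,'w_box.png')
m=(X[...,2]>.0590)&(X[...,2]<.068)
n,l,st,ce=cv2.connectedComponentsWithStats(m.astype(np.uint8))
for i in range(1,n):
    if st[i,4]>30: print(st[i],X[l==i].mean(0).round(4))
go([.6155,-.0385,.014],[np.pi,0.35,3.067])"
```

```text
time: 4.8
tcp_pos: [0.5754, -0.0359, 0.1255]
tool_rot: [-3.132, 0.347, 3.064]
contact_force: [-0.4, 0.1, -0.0]
grip_width: 0.0857
[306 237  31  24 514] [ 0.5876 -0.0355  0.0613]
[308 302  26  20 362] [ 0.6353 -0.0389  0.0613]
[194 344  11  20 131] [ 0.6656 -0.1187  0.0633]
[413 353  23  19 256] [0.6843 0.0233 0.0636]
shift/5cm [0.03 0.04 2.4 ] turn/10deg [-0.06 -0.   -0.01]
```

View pics/w_box.png

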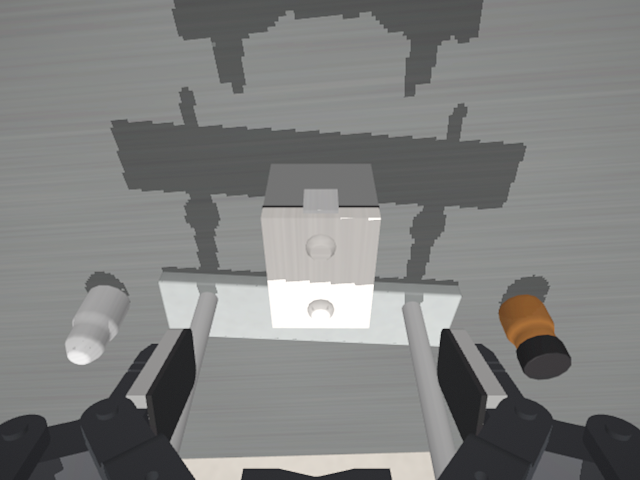

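The box is centred between the open fingers (lid from 263 to 380 px), with the posts and both bystanders outside the fingers. I descend and grip.

```bash
python3 -m pendant '[[[-1,0,0,0.8,-0.05,0,0],[-1,0,0.02,0.8,0,0,0],[-1,0,0,0.75,0,0,0],[-1,0,0,0.05,0,0,0],[1,0,0,0,0,0,0],[1,0,0,0,0,0,0],[1,0,0,0,0,0,0],[1,0,0,0,0,0,0],[1,0,0,0,0,0,0]]]' 60; python3 -c "
from h import *
go([.6155,-.0385,.014],[np.pi,0.35,3.067]); print(robot.observe()['grip_width'])"
```

```text
time: 5.98
tcp_pos: [0.6225, -0.0409, 0.0297]
tool_rot: [-3.135, 0.371, 3.064]
contact_force: [0.4, -0.5, -3.3]
grip_width: 0.059
shift/5cm [0.25 0.04 0.24] turn/10deg [-0.04  0.12 -0.01]
0.0590212682437556
```

```bash
python3 -m pendant '[[[-1,0,0,0,0,0,0],[-1,0,0,0,0,0,0],[-1,0,0,0,0,0,0]]]'; python3 -m pendant '[[[-1,0.25,0,0.24,0,-0.12,0],[-1,0,0,0,0,0,0]]]'; python3 -c "
from h import *
s=robot.observe();print(s['joint_positions'].round(3),s['contact_force'],s['ft_torque'])
go([.6155,-.0385,.014],[np.pi,0.35,3.067]); p=robot.camera('side'); cv2.imwrite('pics/s2.png',cv2.resize(p['pixels'][100:340,180:500,::-1],None,fx=2,fy=2))"
```

```text
time: 6.35
tcp_pos: [0.623, -0.0411, 0.0303]
tool_rot: [-3.135, 0.373, 3.064]
contact_force: [-0.5, -0.8, -0.1]
grip_width: 0.0856
time: 6.6
tcp_pos: [0.6161, -0.0408, 0.0146]
tool_rot: [-3.134, 0.395, 3.064]
contact_force: [0.4, -0.2, 0.7]
grip_width: 0.0853
[-0.289  0.627  1.684  0.171  0.448 -1.921] [ 0.36140579 -0.21732741  0.66930142] [0.03106854 0.19253448 0.01587028]
shift/5cm [0.02 0.04 0.01] turn/10deg [-0.05  0.26 -0.01]
```

View pics/s2.png

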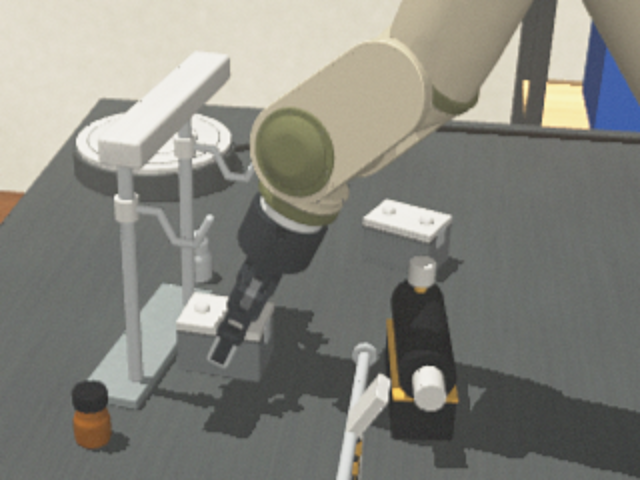

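The fingers now straddle the box at about mid-height, with clearance all round. The earlier descent only fell short, so I level the tilt and grip.

```bash
python3 -m pendant '[[[-1,0,0.04,0,-0.05,0.26,0],[1,0,0,0,0,0,0],[1,0,0,0,0,0,0],[1,0,0,0,0,0,0],[1,0,0,0,0,0,0],[1,0,0,0,0,0,0]]]' 60; python3 -c "
from h import *
go([.6155,-.0385,.014],[np.pi,0.35,3.067]);go([.6155,-.0385,.039],[np.pi,0.35,3.067]);go([.55,-.0385,.042],[np.pi,0.35,3.067])"
```

```text
time: 7.4
tcp_pos: [0.6186, -0.0394, 0.0175]
tool_rot: [3.141, 0.355, 3.065]
contact_force: [0.1, -0.2, 0.3]
grip_width: 0.0595
shift/5cm [0.08 0.01 0.04] turn/10deg [-0.    0.03 -0.01]
shift/5cm [-0.09  0.01 -0.43] turn/10deg [-0.    0.03 -0.01]
shift/5cm [ 1.11 -0.09 -0.94] turn/10deg [-0.    0.03 -0.01]
```

```bash
python3 -m pendant '[[[1,-0.14,0,-0.4,0,0,0],[1,-0.14,0,-0.4,0,0,0],[1,0.5,-0.04,-0.2,0,0,0],[1,0.5,-0.04,-0.2,0,0,0],[1,0.5,-0.04,-0.2,0,0,0],[1,0,0,0,0,0,0]]]'; python3 -c "
from h import *
go([.52,-.04,.21],[np.pi,0.35,3.067]);go([.46,-.26,.21],[np.pi,0,np.pi-.389])"
```

```text
time: 8.15
tcp_pos: [0.533, -0.0386, 0.0618]
tool_rot: [3.141, 0.35, 3.065]
contact_force: [0.1, -0.2, -2.9]
grip_width: 0.0594
shift/5cm [-0.78 -0.05 -2.87] turn/10deg [ 0.    0.   -0.01]
shift/5cm [ 0.03 -4.52 -3.17] turn/10deg [0.32 1.99 1.77]
```

```bash
python3 -m pendant '[[[1,-0.26,0,-0.95,0,0,0],[1,-0.26,0,-0.95,0,0,0],[1,-0.26,0,-0.95,0,0,0],[1,0,0,0,0.11,0.66,0.6],[1,0,0,0,0.11,0.66,0.6],[1,0,0,0,0.11,0.66,0.6],[1,0,0,0,0,0,0]]]'; python3 -c "
from h import *
go([.44,-.285,.19],[np.pi,0,np.pi-.389])"
```

```text
time: 9.02
tcp_pos: [0.5236, -0.0387, 0.2148]
tool_rot: [-3.137, -0.004, 2.736]
contact_force: [0.5, -0.6, -2.7]
grip_width: 0.0594
shift/5cm [-0.41 -5.18  0.52] turn/10deg [-0.02 -0.02 -0.09]
```

```bash
python3 -m pendant '[[[1,-0.07,-0.87,0.08,0,0,-0.05],[1,-0.07,-0.87,0.08,0,0,0],[1,-0.07,-0.87,0.08,0,0,0],[1,-0.07,-0.87,0.08,0,0,0],[1,-0.07,-0.87,0.08,0,0,0],[1,-0.07,-0.87,0.08,0,0,0],[1,0,0,0,0,0,0],[1,0,0,0,0,0,0]]]'; cat > held.py <<'E'
from h import *
T0=np.eye(4);T0[:3,:3]=Ro.from_euler('xyz',[3.141,.355,3.065]).as_matrix();T0[:3,3]=[.6186,-.0394,.0175]
B0=np.eye(4);B0[:3,:3]=Ro.from_euler('z',-4.3,degrees=True).as_matrix();B0[:3,3]=[.6115,-.0375,0]
G=np.linalg.inv(T0)@B0
B=tool()@G; print('predicted box',B[:3,3].round(4),Ro.from_matrix(B[:3,:3]).as_euler('xyz',degrees=True).round(2))
zt=B[2,3]+.056
for c in('scene','side','wrist'):
    p,X=cloud(c); P=X.reshape(-1,3); D=(P-B[:3,3])@B[:3,:3]
    q=P[(abs(D[:,0])<.06)&(abs(D[:,1])<.028)&(abs(D[:,2]-.056)<.0035)]
    if len(q)<30: print(c,len(q)); continue
    A=np.c_[q[:,:2]-B[:2,3],np.ones(len(q))]; k=np.linalg.lstsq(A,q[:,2],rcond=None)[0]
    r=cv2.minAreaRect((q[:,:2]*1000).astype(np.float32)); print(c,len(q),'slope',k.round(3),np.round(r[0],1),np.round(r[1],1),round(r[2],1))
    m=(abs(((X-B[:3,3])@B[:3,:3])[...,2]-.0622)<.003)&(np.linalg.norm(X[...,:2]-B[:2,3],axis=-1)<.05)
    n,l,st,ce=cv2.connectedComponentsWithStats(m.astype(np.uint8))
    for i in range(1,n):
        if st[i,4]>12: print('  lug?',st[i],X[l==i].mean(0).round(4))
# tool pose putting box on target
t=np.eye(4);t[:3,:3]=Ro.from_euler('z',-22.3,degrees=True).as_matrix();t[:3,3]=[.4457,-.2868,.056]
E=t@np.linalg.inv(G); rp=Ro.from_matrix(E[:3,:3]).as_euler('xyz'); print('seat tcp',E[:3,3].round(4),rp.round(3)); go(E[:3,3],rp)
E
python3 held.py
```

```text
time: 10.02
tcp_pos: [0.4411, -0.2942, 0.1903]
tool_rot: [-3.135, 0.016, 2.767]
contact_force: [0.6, 0.3, -1.8]
grip_width: 0.0593
predicted box [ 0.4298 -0.2884  0.1762] [ -0.41  19.45 -21.55]
scene 1391 slope [-0.334  0.12   0.236] [ 453.9 -297.5] [55.9 73. ] 68.5
  lug? [150 267   8   7  18] [ 0.4579 -0.2663  0.2346]
  lug? [123 268  11   8  55] [ 0.4304 -0.29    0.2409]
  lug? [110 290   9   4  16] [ 0.4374 -0.3294  0.2349]
  lug? [139 290  11   9  60] [ 0.4713 -0.3062  0.2257]
side 131 slope [-0.326  0.107  0.236] [ 448.5 -292.1] [52.5 84.2] 73.3
  lug? [394 125  12   9  42] [ 0.4266 -0.3083  0.2404]
wrist 27504 slope [-0.321  0.118  0.235] [ 446.9 -294.8] [56.  82.9] 68.5
  lug? [ 288  370   58   39 1581] [ 0.4269 -0.2885  0.2421]
  lug? [ 126  384   77   34 1227] [ 0.4155 -0.3256  0.2425]
  lug? [ 431  384   83   34 1338] [ 0.4445 -0.2528  0.2418]
  lug? [515 396   9  12  46] [ 0.4471 -0.2423  0.2443]
  lug? [213 426   4  10  13] [ 0.4365 -0.3242  0.2329]
  lug? [295 457  44  20 600] [ 0.4669 -0.3043  0.2264]
seat tcp [ 0.4519 -0.2908  0.0735] [3.141 0.355 2.751]
shift/5cm [-0.14  0.15  2.34] turn/10deg [-0.02 -1.95  0.1 ]
```

```bash
python3 -m pendant '[[[1,0,0,0,0,-0.65,0.05],[1,0,0,0,0,-0.65,0.05],[1,0,0,0,0,-0.65,0],[1,0,0,0,0,0,0],[1,0,0,0,0,0,0]]]'; python3 held.py
```

```text
time: 10.8
tcp_pos: [0.4434, -0.2905, 0.1915]
tool_rot: [-3.135, 0.365, 2.759]
contact_force: [0.2, -0.0, -2.3]
grip_width: 0.0597
predicted box [ 0.4373 -0.2867  0.1739] [ -0.4   -0.58 -22.  ]
scene 1243 slope [ 0.007 -0.008  0.23 ] [ 439.1 -286.9] [55.8 87.9] 68.1
  lug? [145 258  16  10  38] [ 0.4462 -0.2536  0.2356]
  lug? [123 265  10   7  53] [ 0.4175 -0.2806  0.2354]
  lug? [136 280  11   8  54] [ 0.4618 -0.2987  0.236 ]
  lug? [104 283  13   5  34] [ 0.4223 -0.3223  0.2361]
side 189 slope [ 0.009 -0.02   0.23 ] [ 438.5 -286. ] [55.1 88.6] 66.3
  lug? [379 131   6   3  14] [ 0.4632 -0.2934  0.2358]
  lug? [400 135   7   4  19] [ 0.4169 -0.2745  0.2352]
wrist 27486 slope [ 0.016 -0.013  0.23 ] [ 436.9 -286.1] [56.  86.5] 68.0
  lug? [ 289  370   57   39 1564] [ 0.4134 -0.2789  0.2349]
  lug? [143 384  60  34 964] [ 0.4013 -0.3134  0.2363]
  lug? [ 431  384   74   34 1217] [ 0.4303 -0.2443  0.2358]
  lug? [417 424   4  12  18] [ 0.4461 -0.2601  0.2333]
  lug? [295 457  44  20 579] [ 0.4559 -0.2962  0.2349]
seat tcp [ 0.4519 -0.2908  0.0735] [3.141 0.355 2.751]
shift/5cm [0.7  0.08 2.25] turn/10deg [-0.03  0.06  0.04]
```

```bash
python3 -m pendant '[[[1,0.19,0.03,0.64,-0.03,0.06,0.04],[1,0.19,0.03,0.64,0,0,0],[1,0.19,0.02,0.64,0,0,0],[1,0,0,0,0,0,0],[1,0,0,0,0,0,0]]]'; python3 held.py
```

```text
time: 11.58
tcp_pos: [0.4545, -0.2917, 0.0906]
tool_rot: [-3.141, 0.357, 2.754]
contact_force: [1.0, -0.4, -2.0]
grip_width: 0.0594
predicted box [ 0.4484 -0.2878  0.0731] [ -0.08  -0.09 -22.16]
scene 1177 slope [-0.002 -0.003  0.13 ] [ 450.2 -288.4] [55.9 88.1] 68.0
  lug? [167 308   8   7  24] [ 0.4617 -0.2564  0.1347]
  lug? [141 312  10   7  46] [ 0.4285 -0.2817  0.1348]
  lug? [155 328   9   8  51] [ 0.4731 -0.2996  0.135 ]
  lug? [124 331  12   4  24] [ 0.4336 -0.3237  0.1355]
side 195 slope [0.003 0.003 0.13 ] [ 449.7 -288.1] [55.5 88.2] 68.4
  lug? [372 173   5   4  15] [ 0.4738 -0.2939  0.1353]
  lug? [391 177   7   4  17] [ 0.4279 -0.2763  0.1349]
wrist 27629 slope [ 0.012 -0.006  0.129] [ 448.4 -287.7] [56.  87.9] 67.8
  lug? [ 287  367   60   42 1683] [ 0.4244 -0.2801  0.1344]
  lug? [144 383  60  34 920] [ 0.4124 -0.3146  0.1355]
  lug? [ 431  383   74   34 1189] [ 0.4418 -0.2454  0.1354]
  lug? [212 422   6  14  23] [ 0.4349 -0.3165  0.1328]
  lug? [416 422   5  14  23] [ 0.4572 -0.2615  0.1329]
  lug? [294 455  46  22 675] [ 0.467  -0.2974  0.134 ]
seat tcp [ 0.4519 -0.2908  0.0735] [3.141 0.355 2.751]
shift/5cm [ 0.17 -0.    0.31] turn/10deg [-0.    0.01  0.02]
```

```bash
python3 -m pendant '[[[1,0.12,0,0.13,0,0,0.02],[1,0,0,0,0,0,0]]]'; python3 -c "
from h import *
go([.4516,-.2906,.0735],[3.141,.355,2.751])"
```

```text
time: 11.98
tcp_pos: [0.4512, -0.2905, 0.0833]
tool_rot: [-3.141, 0.359, 2.75]
contact_force: [0.0, -1.0, -2.7]
grip_width: 0.0596
shift/5cm [0.06 0.   0.19] turn/10deg [-0.01  0.02 -0.  ]
```

Aligned with about 10 mm left to go. I lower to the seat, pressing lightly.

```bash
python3 -m pendant '[[[1,0.03,0,0.09,0,0.02,0],[1,0.03,0,0.08,0,0,0],[1,0,0,0,0,0,0],[1,0,0,0,0,0,0]]]'; python3 held.py
```

```text
time: 12.48
tcp_pos: [0.4513, -0.2904, 0.0737]
tool_rot: [-3.141, 0.355, 2.75]
contact_force: [0.3, 1.3, -2.0]
grip_width: 0.0595
predicted box [ 0.4452 -0.2864  0.0562] [-5.000e-02 -1.000e-02 -2.238e+01]
scene 1164 slope [-0.006 -0.002  0.113] [ 447.4 -287.3] [55.9 88.8] 67.5
  lug? [168 315   6   6  16] [ 0.4573 -0.2561  0.1169]
  lug? [143 317   8   8  45] [ 0.4256 -0.2812  0.1178]
  lug? [155 334  10   8  49] [ 0.4693 -0.2991  0.1181]
side 198 slope [ 0.003 -0.012  0.113] [ 446.2 -286.8] [56. 88.] 67.6
  lug? [373 180   5   4  17] [ 0.4706 -0.2947  0.1175]
  lug? [392 185   7   3  15] [ 0.424  -0.2748  0.1181]
wrist 27592 slope [ 0.01  -0.005  0.112] [ 444.7 -286.2] [56.  86.3] 67.6
  lug? [ 287  369   59   40 1624] [ 0.4216 -0.2789  0.1175]
  lug? [144 384  59  33 950] [ 0.4093 -0.3133  0.1186]
  lug? [ 431  384   75   33 1209] [ 0.4391 -0.2441  0.1185]
  lug? [213 423   4  13  18] [ 0.4323 -0.3154  0.1159]
  lug? [416 426   5  10  20] [ 0.4554 -0.2607  0.1158]
  lug? [294 457  46  20 627] [ 0.464  -0.2964  0.1171]
seat tcp [ 0.4519 -0.2908  0.0735] [3.141 0.355 2.751]
shift/5cm [-0.01 -0.    0.01] turn/10deg [-0.01  0.   -0.01]
```

```bash
python3 -m pendant '[[[1,0.01,0,0.04,0,0,0],[1,0.01,0,0.02,0,0,0],[1,0,0,0,0,0,0]]]'
```

```text
time: 13.0
tcp_pos: [0.4515, -0.2905, 0.0739]
tool_rot: [-3.14, 0.359, 2.751]
contact_force: [-0.3, 0.9, -2.4]
grip_width: 0.0591
```

```bash
python3 -m pendant '[[[1,0.02,0,0.06,0,0,0],[1,0.02,0,0.06,0,0,0]]]'; python3 -m pendant '[[[1,0,0,0,0,0,0],[1,0,0,0,0,0,0]]]'
```

```text
time: 13.25
tcp_pos: [0.4524, -0.2908, 0.0734]
tool_rot: [-3.138, 0.367, 2.752]
contact_force: [-22.9, 11.7, 46.0]
grip_width: 0.0594
time: 13.5
tcp_pos: [0.4522, -0.2906, 0.0741]
tool_rot: [-3.137, 0.368, 2.752]
contact_force: [-0.4, -0.2, -2.8]
grip_width: 0.0591
```

The lid is at z 0.112–0.113 (flush is 0.112) and the downward push was met by 46 N, so the box is seated. I release and back off along the tool axis.

```bash
python3 -m pendant '[[[1,0,0,0.01,0,0.07,0],[1,0,0,0,0,0,0],[-1,0,0,0,0,0,0],[-1,0,0,0,0,0,0],[-1,0,0,0,0,0,0],[-1,0,0,-0.6,0,0,0],[-1,0,0,-1,0,0,0],[-1,0,0,-1,0,0,0],[-1,0,0,-0.5,0,0,0],[-1,0,0,0,0,0,0]]]'; python3 -c "
from h import *
for c in('wrist','side'):
  p,X=cloud(c); 
  if c=='wrist': save(p,'w_stack.png')
  m=(X[...,2]>.115)&(X[...,2]<.122)&(abs(X[...,0]-.446)<.06)&(abs(X[...,1]+.287)<.06)
  n,l,st,ce=cv2.connectedComponentsWithStats(m.astype(np.uint8))
  for i in range(1,n):
    if st[i,4]>12: print(c,st[i],X[l==i].mean(0).round(4))
  P=X.reshape(-1,3);q=P[np.all((P>[.38,-.36,.107])&(P<[.51,-.22,.1145]),1)]
  print(len(q),q[:,2].mean(),cv2.minAreaRect((q[:,:2]*1000).astype(np.float32)))
  A=np.c_[q[:,:2]-q[:,:2].mean(0),np.ones(len(q))]; print(np.linalg.lstsq(A,q[:,2],rcond=None)[0].round(4))
go([.35,0.02,.33],[np.pi,0,np.pi/2]);go([.36,.243,.33],[np.pi-.5236,0,np.pi/2])"
```

```text
time: 14.75
tcp_pos: [0.4023, -0.2705, 0.2228]
tool_rot: [-3.135, 0.356, 2.751]
contact_force: [0.2, 0.2, -0.6]
grip_width: 0.0857
wrist [306 207  26  21 375] [ 0.4231 -0.279   0.1174]
wrist [307 265  23  19 281] [ 0.467  -0.2973  0.1173]
9140 0.11191295705099617 ((445.6331787109375, -288.3046569824219), (60.17387390136719, 87.50713348388672), 67.53509521484375)
[ 0.0077 -0.0025  0.1119]
side [372 180   7   4  20] [ 0.4698 -0.2942  0.1175]
side [392 185   7   4  22] [ 0.4256 -0.2745  0.1174]
452 0.11199095130214592 ((448.6910705566406, -285.99432373046875), (68.87743377685547, 87.43342590332031), 68.33121490478516)
[-0.0008 -0.0215  0.112 ]
shift/5cm [ 2.23  4.95 -3.17] turn/10deg [1.17 1.79 6.68]
shift/5cm [ 3.65  9.15 -3.71] turn/10deg [-1.46 -0.    6.93]
```

View pics/w_stack.png

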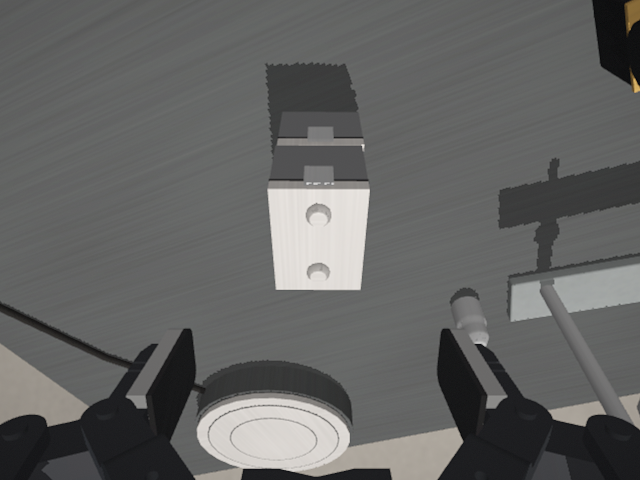

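The box sits flush and parallel on its twin (lugs at (318,214) and (318,271), the edges line up). I retreat and turn toward the rack.

```bash
python3 -m pendant '[[[-1,0,0,-1,0,0,0],[-1,0,0,-1,0,0,0],[-1,0,0,-0.4,0,0,0],[-1,0,0,0,-0.2,0,0.95],[-1,0,0,0,-0.2,0,0.95],[-1,0,0,0,-0.2,0,0.95],[-1,0,0,0,-0.2,0,0.95],[-1,0,0,0,-0.2,0,0.95],[-1,0,0,0,-0.2,0,0.95],[-1,0,0,0,-0.2,0,0.95]]]'; python3 -c "
from h import *
go([.36,.215,.33],[np.pi-.5236,0,np.pi/2])"
```

```text
time: 16.1
tcp_pos: [0.3654, -0.2547, 0.3218]
tool_rot: [2.634, -0.02, 1.582]
contact_force: [-0.7, 0.1, -0.2]
grip_width: 0.0851
shift/5cm [ 9.4  -0.02  0.02] turn/10deg [-0.09 -0.13 -0.  ]
```

```bash
python3 -m pendant '[[[-1,0.94,0,0,-0.09,-0.13,0],[-1,0.94,0,0,0,0,0],[-1,0.94,0,0,0,0,0],[-1,0.94,0,0,0,0,0],[-1,0.94,0,0,0,0,0],[-1,0.94,0,0,0,0,0],[-1,0.94,0,0,0,0,0],[-1,0.94,0,0,0,0,0],[-1,0.94,0,0,0,0,0],[-1,0.94,0,0,0,0,0]]]'; cat > rack.py <<'E'
from h import *
import sys
p,X=cloud('wrist'); save(p,sys.argv[1]); P=X.reshape(-1,3)
P=P[np.isfinite(P[:,0])]; lo=np.array([.40,.10,.12]);hi=np.array([.52,.40,.2])
Q=P[np.all((P>lo)&(P<hi),1)]
bar=Q[(Q[:,2]>.136)&(Q[:,2]<.152)&(Q[:,0]>.445)]
r=cv2.minAreaRect((bar[:,:2]*1000).astype(np.float32)); print('bar',len(bar),r,'ztop',np.percentile(bar[:,2],98).round(4),'y',bar[:,1].min().round(4),bar[:,1].max().round(4))
b=bar[abs(bar[:,1]-r[0][1]/1000)>.03]; print('bar line dx/dy',np.polyfit(b[:,1]-.243,b[:,0],1).round(4))
tab=Q[Q[:,2]>.158]; print('tab',len(tab),tab.mean(0).round(4),tab.min(0).round(4),tab.max(0).round(4))
c=tab.mean(0); u,s,v=np.linalg.svd(tab-c,full_matrices=False); print('tab normal',v[2].round(3))
E
python3 rack.py w_rack.png; python3 -c "
from h import *
go([.4596-.06,.2435,.1497+.104],[np.pi-.5236,0,np.pi/2])"
```

```text
time: 17.35
tcp_pos: [0.3682, 0.2253, 0.3147]
tool_rot: [2.633, -0.014, 1.561]
contact_force: [1.0, -1.1, 0.6]
grip_width: 0.0859
bar 2859 ((463.4521789550781, 242.56256103515625), (199.92112731933594, 20.1695613861084), 89.66459655761719) ztop 0.1508 y 0.1426 0.3426
bar line dx/dy [0.0054 0.4616]
tab 660 [0.4438 0.2446 0.1762] [0.4383 0.2279 0.1582] [0.4598 0.2582 0.1808]
tab normal [0.72  0.056 0.691]
shift/5cm [ 0.25 -0.03  1.38] turn/10deg [-0.09 -0.07 -0.07]
```

View pics/w_rack.png

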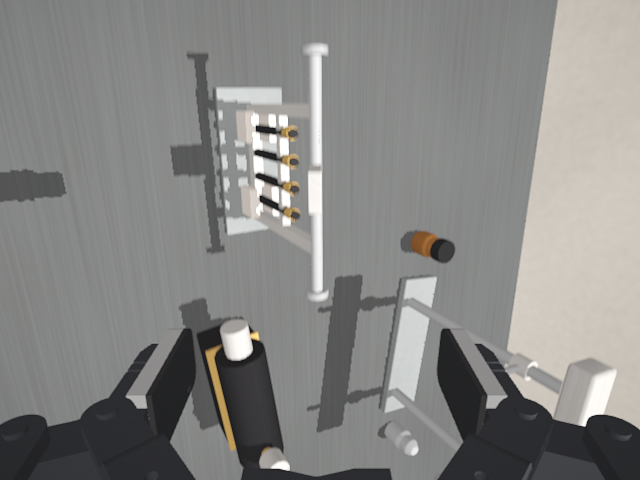

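The tab end shows end-on at (315,190) on the bar running from (315,48) to (318,296). I line up 60 mm above it along the tab axis.

```bash
python3 -m pendant '[[[-1,0.13,0,0.9,-0.09,-0.07,-0.07],[-1,0.12,0,0.9,0,0,0],[-1,0,0,0.8,0,0,0],[-1,0,0,0,0,0,0]]]'; python3 -c "
from h import *
go([.4592,.243,.1500],[np.pi-.5236,0,np.pi/2-.006])"
```

```text
time: 17.9
tcp_pos: [0.4321, 0.2479, 0.1929]
tool_rot: [2.626, 0.003, 1.58]
contact_force: [-0.0, -0.4, 1.2]
grip_width: 0.0855
shift/5cm [-0.1   0.05  1.01] turn/10deg [-0.05 -0.03  0.08]
```

```bash
python3 -m pendant '[[[-1,-0.1,0.05,0.35,-0.05,-0.03,0.08],[-1,0,0,0.35,0,0,0],[-1,0,0,0.28,0,0,0],[-1,0,0,0,0,0,0]]]'; python3 -c "
from h import *
go([.4592,.243,.1500],[np.pi-.5236,0,np.pi/2-.006])"
```

```text
time: 18.4
tcp_pos: [0.4589, 0.2433, 0.1523]
tool_rot: [2.616, -0.0, 1.566]
contact_force: [0.3, 0.0, 0.2]
grip_width: 0.0855
shift/5cm [-0.01 -0.02  0.04] turn/10deg [ 0.01 -0.    0.01]
```

```bash
python3 -m pendant '[[[-1,0,-0.01,0.03,0,0,0],[1,0,0,0,0,0,0],[1,0,0,0,0,0,0],[1,0,0,0,0,0,0],[1,0,0,0,0,0,0],[1,0,0,0,0,0,0],[1,0,0,0,0,0,0],[1,0,0,0,0,0,0]]]' 70; python3 -c "
from h import *
go([.4592,.243,.150],[np.pi-.5236,0,np.pi/2-.006])
go([.4592,.243,.200],[np.pi-.5236,0,np.pi/2-.006])
go([.4592,.243,.310],[np.pi-.5236,0,np.pi/2-.006])"
```

```text
time: 19.4
tcp_pos: [0.459, 0.2436, 0.1528]
tool_rot: [2.614, -0.001, 1.567]
contact_force: [0.1, 0.0, 0.5]
grip_width: 0.0088
shift/5cm [-0.01 -0.02  0.05] turn/10deg [ 0.03 -0.01  0.01]
shift/5cm [-0.01  0.48 -0.81] turn/10deg [ 0.03 -0.01  0.01]
shift/5cm [-0.01  1.59 -2.71] turn/10deg [ 0.03 -0.01  0.01]
```

```bash
python3 -m pendant '[[[1,0,0.2,-0.34,0,0,0],[1,0,0.2,-0.34,0,0,0],[1,0,0.2,-0.34,0,0,0],[1,0,0.33,-0.56,0,0,0],[1,0,0.33,-0.56,0,0,0],[1,0,0.33,-0.56,0,0,0],[1,0,0,0,0,0,0]]]'; cat > hold.py <<'E'
from h import *
s=robot.observe(); print(s['tcp_pos'].round(4),s['tool_rot'].round(3),s['grip_width'],s['contact_force'].round(1),s['joint_positions'].round(2))
T=tool()
# predicted bar from grasp: bar (.4642,.2432,.141), rack yaw -.3deg, TCP at grip
T0=np.eye(4);T0[:3,:3]=Ro.from_euler('xyz',[2.614,-.001,1.567]).as_matrix();T0[:3,3]=[.459,.2436,.1528]
B0=np.eye(4);B0[:3,:3]=Ro.from_euler('z',-.3,degrees=True).as_matrix();B0[:3,3]=[.4642,.2430,.141]
G=np.linalg.inv(T0)@B0; B=T@G; print('pred bar',B[:3,3].round(4),Ro.from_matrix(B[:3,:3]).as_euler('xyz',degrees=True).round(2))
for c in('scene','side'):
    p,X=cloud(c); P=X.reshape(-1,3); D=(P-B[:3,3])@B[:3,:3]
    q=D[(abs(D[:,0])<.015)&(abs(D[:,1])<.13)&(abs(D[:,2])<.015)]
    if len(q)<40: print(c,len(q)); continue
    b=q[(abs(q[:,1])>.03)&(abs(q[:,1])<.092)]; t=b[b[:,2]>np.percentile(b[:,2],60)] if len(b)>20 else b
    print(c,len(q),'in rack frame: y',q[:,1].min().round(4),q[:,1].max().round(4),'x(y)',np.polyfit(b[:,1],b[:,0],1).round(4),'z(y)',np.polyfit(b[:,1],b[:,2],1).round(4))
def tgt(x,y,z,yaw):
    t=np.eye(4);t[:3,:3]=Ro.from_euler('z',yaw,degrees=True).as_matrix();t[:3,3]=[x,y,z]
    E=t@np.linalg.inv(G); go(E[:3,3],Ro.from_matrix(E[:3,:3]).as_euler('xyz'))
import sys
a=list(map(float,sys.argv[1:])); tgt(*a)
E
python3 hold.py .55 -.03 .30 -8
```

```text
time: 20.27
tcp_pos: [0.4567, 0.2427, 0.3073]
tool_rot: [2.631, 0.004, 1.566]
contact_force: [-0.7, -0.1, -4.5]
grip_width: 0.0091
[0.4567 0.2427 0.3073] [2.631 0.004 1.566] 0.009136290166602664 [-0.7 -0.1 -4.5] [ 0.35  0.1   1.56 -0.2   1.01  0.42]
pred bar [0.4617 0.2421 0.2954] [-0.26  0.99 -0.36]
scene 473 in rack frame: y -0.1037 0.1015 x(y) [0.0003 0.0028] z(y) [0.0014 0.0004]
side 596 in rack frame: y -0.0999 0.1026 x(y) [-0.0292  0.0021] z(y) [-0.0093  0.0021]
shift/5cm [-5.41  1.65  0.77] turn/10deg [-0.13 -0.34  0.68]
```

The rack is held (4.5 N on the wrist) and its pose matches the prediction to about 2–3 mm. I carry it in front of the hooks.

```bash
python3 -m pendant '[[[1,-0.9,0.27,0.13,0,0,0],[1,-0.9,0.27,0.13,0,0,0],[1,-0.9,0.27,0.13,0,0,0],[1,-0.9,0.27,0.13,0,0,0],[1,-0.9,0.27,0.13,0,0,0],[1,-0.9,0.27,0.13,0,0,0],[1,0,0,0,-0.07,-0.17,0.35],[1,0,0,0,-0.07,-0.17,0.35],[1,0,0,0,0,0,0]]]'; python3 hold.py .55 -.03 .222 -8
```

```text
time: 21.5
tcp_pos: [0.5405, -0.0372, 0.2877]
tool_rot: [2.649, -0.003, 1.424]
contact_force: [-0.3, 0.7, -2.9]
grip_width: 0.0087
[ 0.5405 -0.0372  0.2877] [ 2.649 -0.003  1.424] 0.008653901103456265 [-0.3  0.7 -2.9] [-0.33  0.13  1.57  0.11  0.96 -0.23]
pred bar [ 0.5452 -0.0385  0.2758] [ 0.1   2.   -8.46]
scene 784 in rack frame: y -0.1019 0.1006 x(y) [0.0002 0.0031] z(y) [-0.0005  0.0011]
side 310 in rack frame: y -0.0969 0.1038 x(y) [-0.0036 -0.0005] z(y) [ 0.0579 -0.0031]
shift/5cm [ 0.18 -0.47  0.99] turn/10deg [-0.19  0.01 -0.04]
```

```bash
python3 -m pendant '[[[1,0.09,-0.24,0.5,-0.1,0,-0.04],[1,0.09,-0.23,0.49,-0.09,0,0],[1,0,0,0,0,0,0]]]'; python3 hold.py .625 -.041 .222 -8
```

```text
time: 21.98
tcp_pos: [0.5452, -0.0283, 0.2318]
tool_rot: [2.615, 0.001, 1.435]
contact_force: [0.2, -0.7, -3.3]
grip_width: 0.0084
[ 0.5452 -0.0283  0.2318] [2.615e+00 1.000e-03 1.435e+00] 0.008355409829855814 [ 0.2 -0.7 -3.3] [-0.31  0.18  1.7   0.13  0.75 -0.25]
pred bar [ 0.5502 -0.0296  0.22  ] [-0.14  0.08 -7.86]
scene 723 in rack frame: y -0.1018 0.1007 x(y) [-0.0024  0.0032] z(y) [-0.0054  0.0012]
side 309 in rack frame: y -0.0995 0.1042 x(y) [0.0042 0.0001] z(y) [-0.0358  0.0038]
shift/5cm [-0.01  1.27  0.76] turn/10deg [0.02 0.01 0.02]
```

```bash
python3 -m pendant '[[[1,0,0.43,0.24,0,0,0],[1,0,0.43,0.24,0,0,0],[1,0,0.4,0.23,0,0,0],[1,0,0,0,0,0,0]]]'; python3 hold.py .6255 -.041 .178 -8; python3 -c "
from h import *
p=robot.camera('side'); cv2.imwrite('pics/s3.png',cv2.resize(p['pixels'][110:310,170:430,::-1],None,fx=3,fy=3))"
```

```text
time: 22.58
tcp_pos: [0.622, -0.0403, 0.2426]
tool_rot: [2.602, 0.004, 1.435]
contact_force: [0.4, -0.1, -3.3]
grip_width: 0.0088
[ 0.622  -0.0403  0.2426] [2.602 0.004 1.435] 0.008773385689582842 [ 0.4 -0.1 -3.3] [-0.29  0.3   1.5   0.1   0.81 -0.2 ]
pred bar [ 0.6272 -0.0416  0.2309] [-0.3  -0.71 -7.87]Traceback (most recent call last):
  File "hold.py", line 13, in <module>
    print(c,len(q),'in rack frame: y',q[:,1].min().round(4),q[:,1].max().round(4),'x(y)',np.polyfit(b[:,1],b[:,0],1).round(4),'z(y)',np.polyfit(b[:,1],b[:,2],1).round(4))
                                                                                         ~~~~~~~~~~^^^^^^^^^^^^^^^^^
    raise TypeError("expected non-empty vector for x")
TypeError: expected non-empty vector for x
```

View pics/s3.png

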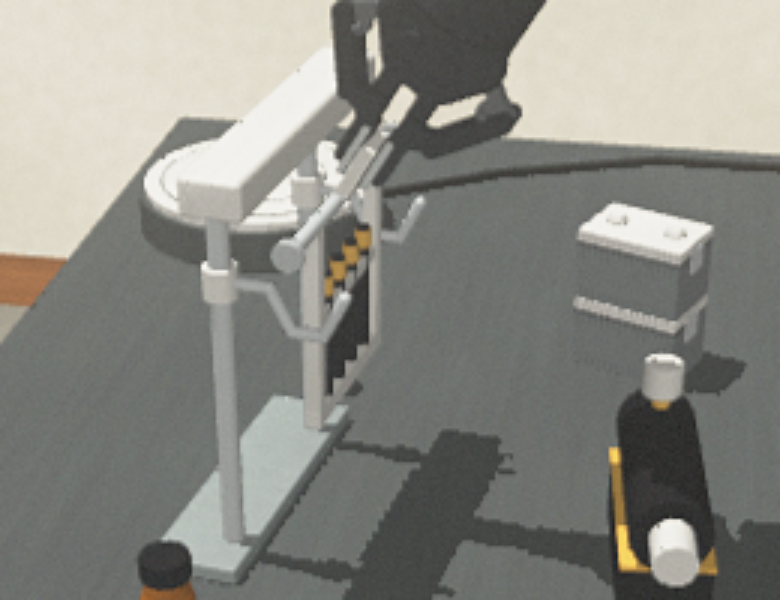

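The bar is above and inside both hooks. I lower it in small steps.

```bash
sed -i 's/if len(q)<40/if 1/' hold.py; python3 -m pendant '[[[1,0,-0.18,0.25,0.07,0,0],[1,0,-0.15,0.26,0,0,0],[1,0,-0.15,0.26,0,0,0],[1,0,0,0,0,0,0]]]'; python3 hold.py .6255 -.041 .178 -8
```

```text
time: 23.18
tcp_pos: [0.6165, -0.0394, 0.1939]
tool_rot: [2.619, 0.004, 1.435]
contact_force: [0.1, 0.5, -4.4]
grip_width: 0.0085
[ 0.6165 -0.0394  0.1939] [2.619 0.004 1.435] 0.008507681081962617 [ 0.1  0.5 -4.4] [-0.29  0.35  1.58  0.11  0.7  -0.22]
pred bar [ 0.6215 -0.0407  0.1821] [-0.28  0.29 -7.86]
scene 319
side 364
shift/5cm [ 0.01 -0.01  0.13] turn/10deg [-0.01  0.02  0.03]
```

```bash
python3 -m pendant '[[[1,0,0,0.07,0,0,0.03],[1,0,0,0.07,0,0,0],[1,0,0,0,0,0,0]]]'; python3 hold.py .6255 -.041 .178 -8
```

```text
time: 23.65
tcp_pos: [0.6214, -0.0402, 0.1906]
tool_rot: [2.613, 0.002, 1.43]
contact_force: [-0.2, -0.1, -3.6]
grip_width: 0.0084
[ 0.6214 -0.0402  0.1906] [2.613e+00 2.000e-03 1.430e+00] 0.008422349358580192 [-0.2 -0.1 -3.6] [-0.28  0.36  1.58  0.11  0.69 -0.21]
pred bar [ 0.6265 -0.0415  0.1788] [-0.16 -0.03 -8.13]
scene 396
side 362
shift/5cm [ 0.01 -0.03  0.01] turn/10deg [ 0.    0.02 -0.  ]
```

```bash
python3 -m pendant '[[[1,0,-0.03,0.05,0,0,0],[1,0,-0.02,0.04,0,0,0]]]'; python3 -m pendant '[[[1,0,0,0,0,0,0]]]';python3 hold.py .6255 -.041 .178 -8
```

```text
time: 24.0
tcp_pos: [0.6228, -0.0405, 0.1891]
tool_rot: [2.606, 0.003, 1.43]
contact_force: [-10.0, 0.9, 13.6]
grip_width: 0.0091
time: 24.12
tcp_pos: [0.623, -0.0404, 0.1899]
tool_rot: [2.604, 0.002, 1.43]
contact_force: [-0.8, 0.1, -3.1]
grip_width: 0.0088
[ 0.623  -0.0404  0.1899] [2.604e+00 2.000e-03 1.430e+00] 0.008805022108011979 [-0.8  0.1 -3.1] [-0.28  0.36  1.58  0.11  0.67 -0.21]
pred bar [ 0.6281 -0.0418  0.1781] [-0.2  -0.56 -8.14]
scene 429
side 374
shift/5cm [ 0.01 -0.04 -0.03] turn/10deg [ 0.05  0.02 -0.  ]
```

```bash
python3 -m pendant '[[[1,0,-0.04,0.03,0.03,0,0],[1,0,-0.03,0.04,0.02,0,0],[1,0,-0.03,0.04,0,0,0],[1,0,-0.02,0.03,0,0,0]]]'; cat > chk.py <<'E'
from h import *
o=np.array([.6258,-.041]); c,s=np.cos(-.14),np.sin(-.14); H=np.array([[c,s],[-s,c]])
for n in('scene','side'):
    p,X=cloud(n); P=X.reshape(-1,3); L=np.c_[(P[:,:2]-o)@H.T,P[:,2]]
    for a,lo,hi in(('left disc',.094,.108),('right disc',-.108,-.094),('left bar',.081,.092),('right bar',-.092,-.081),('midL',.02,.05),('midR',-.05,-.02)):
        q=L[(L[:,1]>lo)&(L[:,1]<hi)&(abs(L[:,0])<.022)&(abs(L[:,2]-.178)<.02)]
        if len(q)>5: print(n,a,len(q),'x',q[:,0].min().round(4),q[:,0].max().round(4),'z',np.percentile(q[:,2],[2,98]).round(4),'y',q[:,1].min().round(4),q[:,1].max().round(4))
print(p['pixels'].shape); cv2.imwrite('pics/s4.png',cv2.resize(p['pixels'][110:310,170:430,::-1],None,fx=3,fy=3))
E
python3 chk.py
```

```text
time: 24.72
tcp_pos: [0.6239, -0.0407, 0.189]
tool_rot: [2.597, 0.004, 1.43]
contact_force: [-12.0, 0.6, 11.1]
grip_width: 0.0088
scene left disc 8 x 0.0076 0.012 z [0.1812 0.1856] y 0.0947 0.1009
scene right disc 84 x -0.006 0.0148 z [0.1712 0.1892] y -0.1028 -0.0949
scene right bar 36 x -0.0173 0.0214 z [0.1747 0.1902] y -0.0918 -0.0811
scene midL 50 x 0.0007 0.0101 z [0.1598 0.1828] y 0.0219 0.0499
scene midR 36 x 0.0061 0.0105 z [0.1708 0.1833] y -0.0498 -0.0244
side left disc 96 x -0.0059 0.014 z [0.1692 0.1877] y 0.0952 0.1033
side right disc 12 x -0.0014 0.0135 z [0.1816 0.1882] y -0.0988 -0.0941
side left bar 14 x -0.0195 0.0163 z [0.1754 0.1932] y 0.0811 0.0867
side right bar 12 x 0.002 0.0085 z [0.1821 0.1882] y -0.0919 -0.0811
side midL 47 x -0.0003 0.0092 z [0.1758 0.1846] y 0.0201 0.0495
(480, 640, 3)
```

View pics/s4.png

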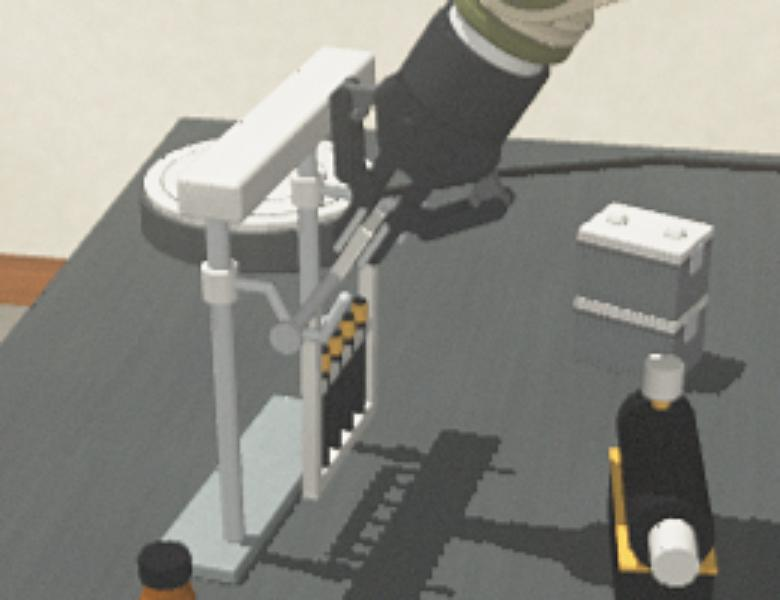

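The bar sits low in both troughs: disc centres at z ≈0.178–0.179, and x ≈+4 mm, toward the rear slope. I ease it forward 4 mm with a light press before releasing.

```bash
python3 -m pendant '[[[1,0,-0.07,-0.03,0.06,0,0],[1,0,-0.05,0,0.04,0,0],[1,0,-0.02,0.03,0,0,0],[1,0,-0.02,0.03,0,0,0],[1,0,-0.01,0.02,0,0,0]]]'; python3 chk.py | grep -E "disc|mid"
```

```text
time: 25.45
tcp_pos: [0.6202, -0.0404, 0.1891]
tool_rot: [2.601, 0.006, 1.43]
contact_force: [-8.4, 0.6, 10.7]
grip_width: 0.0088
scene right disc 88 x -0.0072 0.0107 z [0.1703 0.1887] y -0.1028 -0.0943
scene midL 28 x -0.0023 0.0057 z [0.1595 0.1799] y 0.0211 0.05
scene midR 14 x 0.0038 0.0064 z [0.1759 0.1812] y -0.0475 -0.0232
side left disc 95 x -0.0089 0.011 z [0.1691 0.1881] y 0.0948 0.1026
side right disc 12 x -0.0025 0.0095 z [0.1795 0.1882] y -0.1023 -0.0946
side midL 50 x -0.0044 0.0054 z [0.1772 0.1846] y 0.0203 0.0492
```

```bash
python3 -m pendant '[[[1,0,0,0,0,0,0],[0.7,0,0,0,0,0,0],[0.5,0,0,0,0,0,0],[0.5,0,0,0,0,0,0],[0.5,0,0,0,0,0,0]]]'; python3 -c "
from h import *
p,X=cloud('wrist')"; python3 chk.py | grep disc
```

```text
time: 26.18
tcp_pos: [0.6193, -0.0404, 0.1875]
tool_rot: [2.605, 0.006, 1.43]
contact_force: [-0.1, -0.5, 0.3]
grip_width: 0.0215
scene right disc 89 x -0.0102 0.0104 z [0.1705 0.1891] y -0.1017 -0.0948
side left disc 96 x -0.0082 0.012 z [0.1696 0.1875] y 0.0944 0.1039
side right disc 25 x -0.0078 0.0099 z [0.1725 0.188 ] y -0.0996 -0.0941
```

```bash
python3 -m pendant '[[[0.5,0,0,-0.2,0,0,0],[0.5,0,0,-0.3,0,0,0],[0.5,0,0,-0.4,0,0,0],[0.5,0,0,-0.6,0,0,0],[0.5,0,0,-0.8,0,0,0],[0.5,0,0,-0.8,0,0,0],[0.5,0,0,0,0,0,0],[0.5,0,0,0,0,0,0],[0.5,0,0,0,0,0,0],[0.5,0,0,0,0,0,0]]]'; python3 chk.py|grep -E "disc|mid"; python3 - <<'E'
from h import *
p,X=cloud('side'); P=X.reshape(-1,3);q=P[np.all((P>[.38,-.36,.107])&(P<[.51,-.22,.1145]),1)]
print(len(q),q[:,2].mean(),cv2.minAreaRect((q[:,:2]*1000).astype(np.float32)))
o=np.array([.6258,-.041]);c,s=np.cos(-.14),np.sin(-.14);H=np.array([[c,s],[-s,c]]);L=np.c_[(P[:,:2]-o)@H.T,P[:,2]]
for z in(.06,.09,.12,.15):
    a=L[(abs(L[:,2]-z)<.01)&(abs(L[:,0])<.035)&(L[:,1]>.04)&(L[:,1]<.065)]; print(z,len(a),a[:,0].min().round(4),a[:,0].max().round(4))
E
```

```text
time: 27.58
tcp_pos: [0.5353, -0.0273, 0.3296]
tool_rot: [2.602, 0.007, 1.43]
contact_force: [0.7, -0.6, -0.5]
grip_width: 0.0213
scene right disc 89 x -0.0096 0.0099 z [0.1694 0.1893] y -0.102 -0.0941
scene midL 29 x -0.0043 0.0073 z [0.1583 0.1819] y 0.0206 0.0497
scene midR 13 x 0.0026 0.0063 z [0.1743 0.1806] y -0.0479 -0.023
side left disc 98 x -0.0084 0.0127 z [0.1693 0.188 ] y 0.0947 0.1031
side right disc 21 x -0.0073 0.0074 z [0.1706 0.1883] y -0.0993 -0.094
side midL 46 x -0.0039 0.0046 z [0.1762 0.184 ] y 0.0201 0.05
side midR 23 x -0.0043 0.0026 z [0.1603 0.1792] y -0.0497 -0.0208
443 0.11198284464017962 ((447.44488525390625, -285.10211181640625), (67.82905578613281, 87.47000122070312), 69.82815551757812)
0.06 72 -0.0043 0.0092
0.09 66 -0.0042 0.0063
0.12 75 -0.0039 0.0079
0.15 52 -0.0042 0.0072
```

View pics/s4.png

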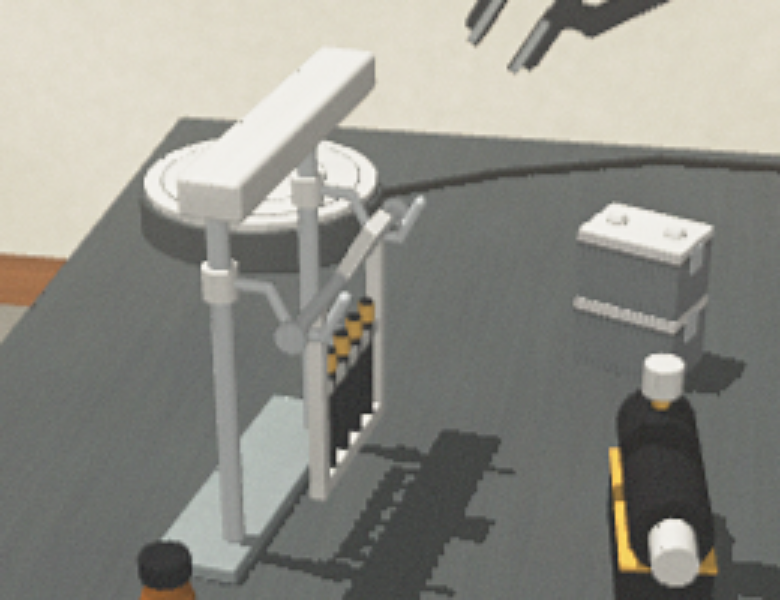

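The rack hangs plumb in both hooks with the gripper clear, and the boxes are stacked. I hand in.

```bash
python3 -m pendant '[[[0.5,0,0,0,0,0,0],[0.5,0,0,0,0,0,0],[0.5,0,0,0,0,0,0],[0.5,0,0,0,0,0,0],[0.5,0,0,0,0,0,0],[0.5,0,0,0,0,0,0],[0.5,0,0,0,0,0,0],[0.5,0,0,0,0,0,0]]]'; python3 -c "
from station import robot
print(robot.close_job())"
```

```text
time: 28.72
tcp_pos: [0.5355, -0.0273, 0.3295]
tool_rot: [2.602, 0.007, 1.43]
contact_force: [-0.3, 0.1, -0.2]
grip_width: 0.0212
the job is handed in; nothing more can be done
None
```

The box is locked flush on its twin and the rack hangs in both hooks. I handed the job in at about 28.7 s of the 64 s allowed; it gives no verdict.

- **Box:** it was pressed down against the twin while still held, and only then released. Afterwards the lid measured z = 0.112 m (0.112 is flush), its centre was about 1.5 mm from the twin's, and the sides were parallel within about 0.5°.
- **Rack:** both bar ends were down in the hooks while it was held, and I moved it 3–4 mm off the rear slope before letting go. After release the end discs were centred at z ≈ 0.179 m (0.178 nominal), within about 2 mm along hanger x. The rails were plumb, and the gripper was clear, reading no force.
- **Bystanders:** the pictures showed nothing out of place, but I did not measure them again at the end. I did not measure the rack's speed either; its position stayed the same to within measurement noise for about 1.4 s after release.
- **Missteps and disagreements:**
  - The first descent onto the box stopped about 15 mm high, so I reopened and regripped it.
  - I tilted the box by mistake while carrying it and levelled it again before stacking.
  - The last side-camera outline of the box lid was about 2 mm and 2° off the wrist measurement. That outline also takes in part of the box's side edge, so I relied on the wrist camera.

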